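Take the pencil bin off its swing stand and stow it under the drawing board

ROBOT

A 7-joint arm with a two-finger parallel gripper is mounted at the origin on the work surface. World frame = base frame: x ahead of the robot, y to its left, z up, the work surface at z = 0. Lengths are in m, angles in rad, forces in N, time in s.
With the tool pointing down it reaches from about 0.425 to 0.925 m from the base axis. Payload 6.8 kg.
Tool frame: the origin (TCP) lies at the very end of the fingers, on their centre line; the grasp point (between the pads) lies 19 mm behind it; y points along the fingers, x is the direction in which the jaws open and shut, and the axes are right-handed (so a half turn about y gives the same grasp; the last joint's range is limited). The gripper opens to 85 mm and grips with 20 to 120 N. Pads are 22 mm wide; open, the fingers measure 114 mm over their backs; the gripper's body (76 mm by 85 mm) begins 54 mm behind the grasp point. The pads swing forward as they close: fully open they stand 13 mm farther back than shut.
Start: joints at [-1.457, 0.477, 0.022, 1.555, -0.011, 1.109, -0.083], TCP at [0.148, 0.658, 0.231] pointing down, gripper open.
Joint ranges: [-2.96, 2.96], [-0.34, 2.1], [-1.41, 1.46], [0.24, 2.44], [-1.37, 4.51], [0.17, 1.92], [-2.96, 2.96]. Speed limits (rad/s): [2.39, 2.39, 3.14, 3.14, 3.14, 3.14, 3.14].

INTERFACE

Orientations are given as a unit quaternion [w, x, y, z].
In Python, from station import monitor, vision, order gives the robot as it stands.
- The arm moves only by the tool send_rows, never from a script. Its argument "moves" is a list of rows, each a list of 7 numbers: the turn, a rotation vector about the tool's x, y, z in rad, then the shift along the tool's x, y, z in mm, then the opening, from 0 (shut) to 1 (fully open). In form: [[wx, wy, wz, dx, dy, dz, gripper], ...]. A call has 1 to 8 rows; each row shifts and turns the pose as measured when the row begins, along the tool's axes as they then stand; what a row does not reach is not made up. A row lasts 1/10 s, in which the tool goes at most 50 mm and 8.59 degrees, less where a joint would pass 70% of its speed; a pose out of reach is approached as far as the arm can. A call is refused whole if a number of a shift passes 50 or a number of a turn 0.15, either way. A call with a gripper value outside its range is refused whole. The fingers move at their own pace and stop on an object; "grip_force" is the grip in N (left out, the last holds). Time passes only in rows, so rows that do not move let the fingers close. It gives the time, the measured TCP pose, the force and the opening at its end, in the units of the state.
- monitor.get_obs(): the state, without advancing time (a new reading comes with each control period).
- vision.read_camera(name): name is "side" or "top"; returns a dict with "img" (420x560x3 uint8, red, green, blue), "K" (3x3 intrinsics, pixels), "k1" (the pictures are not rectified: a ray, as slopes to the right and down, at radius r is drawn at 1 + k1 r^2 times it, then the intrinsics apply), "rvec" (rotation vector, rad) and "tvec" (3), from world to camera coordinates, as OpenCV has them. Camera axes: x right, y down, z forward; pixel columns grow to the right and rows downward; lengths in m; the calibration is good to about 2 mm. A picture is of the moment at which its call begins. There is no depth.
- order.hand_in(): hands the job in, once; it reports no verdict.
Trained networks look in the newest picture that a camera, given by its name, has taken for a name from the list of things; names that differ only in an ending like _2 or _b are one class to them, and where a whole thing is asked for, a point or a joint stands for the part that bears it (a point fixed in the world has none). Each returns a list of dicts, best first, with "score" (0 to 1); they miss things now and then, are a little off and sometimes report something else, mostly with a low value. They report only what shows in the picture. A call takes as long as a camera call.
- vision.cut_out(camera, thing): "region" (420x560 bool, what is visible of it) and "xy" ([column, row] in pixels, amid what is visible of it).
The state is a dict: "t": time; "q": joint angles; "joint_vel": joint speeds; "joint_torque": joint torques, N m; "eef_pos": TCP position; "tool_rot": TCP orientation; "contact_force": force on the tool from outside, world axes, zero at the start; "torque": the same for the moment, N m; "gripper_width": opening from 0.0 (shut) to 1.0 (fully open).
Only numpy, scipy, OpenCV 4.12 (cv2) and the standard library are available. Lean on these libraries where they do the work, as an engineer would, in place of code of your own. Each camera call takes 0.05 s, during which the arm holds its last target. There are 200 camera calls.

TASK

The white pencil bin hangs askew on its swing stand: steady it level and lift it straight up off its pivots so that its pins do not catch, then set it down at the empty bay of the drawing board to change your grip. Take it again by the tall pull at its end and bring it, low end first and pull outwards, over the bay's front lip and in under the board until it lies flat behind the lip, and let go. Do not tip out or drop the pencils, and leave the loose things on the table alone.

Things in the scene. Friction and masses are not known exactly. Their poses are not given: they have to be found in the camera images.
- bin: Loose pencil bin hanging on the stand: white metal trough 170 long (x) x 54 wide (y), sides 50 high and 3 thick, 0.25 to 0.45 kg, solid pencils heaped to 41 high on its +y side. Origin: centre of its underside; x along its length from the pull end (outer face x=-85) to the low end (outer face x=+85, an ear 34 wide, top at 72). The sides can be gripped across (54) at mid-length from above.
- bin_pull (a point): Top centre of the bin's tall pull, an upright plate at its -x end (bin frame x=-82, y=0, z=102), 6 thick along the bin's x, 40 wide along its y. It can be pinched from above with one finger on its inner and one on its outer face, the fingertips staying above z=66 of the bin, as a pivot pin sticks out of the outer face below that.
- bin_pin (a point): Middle of the pivot pin at the bin's low end (bin frame x=+92, y=0, z=58); one like it at the pull end (x=-92). Each sticks out 14, flat-sided: 7 wide (y), 13 tall (z 51.5 to 64.5). The bin swings freely on them about its x and, heavier on one side, hangs leaning some 9 degrees, its underside about 9 off to one side; gripped across its sides it squares up and turns level.
- stand: Grey steel swing stand, fixed: base plate 216 x 90 x 8 and at each end (x=+-93) an upright cheek 8 thick, 52 wide, top at 122, standing 4 outside the bin's end face. Origin: centre of the underside, midway between and under the pins in their seats; x along the hanging bin, towards its low end. Hanging, the bin's underside is about 30 above the table.
- stand_neck (a point): Centre of the narrow neck of the keyhole slot in the +x cheek (stand frame x=+93, y=0, z=107); the -x cheek is the same. Seat below: 16 wide with a V bottom; neck 9.5 wide from height 100 to 114, flared to 24 at the top (122). A pin (7 x 13) passes only if it is centred on the neck and the bin within about 20 degrees of level; the bin is clear of the cheeks once raised by 41.
- bay: The one empty bay, aluminium, fixed, in a row of three (90 apart; the other two hold bins). Origin: centre of its underside, on the table; x is the way a bin slides in. Floor 4 thick; side guides 26 tall, inner faces y=+-31, from x=-36 inwards, flared from x=-64 to -36. A bin that is home has its origin over the bay's, 4 up, x along x, play +-3 lengthwise, +-4 sideways.
- bay_lip (a point): Top middle of the bay's front lip (bay frame x=-91, z=12): a strip 6 thick (x=-94 to -88) across the whole width, over which the bin must be brought; a bin that is home lies behind it with its pull at this end.
- bay_stop (a point): Top middle of the bay's back stop (bay frame x=+91, z=34), a fixed wall whose face towards the lip is at x=+88; under the board.
- board: Drawing board on wooden risers, fixed. Origin on the table under it; x the same way as the bays'; the bays stand at y=-90, 0, +90 of its frame. Its front edge is at x=-13 (of its frame and of the bays'); it covers all beyond, to x=332, y=+-250; underside 110, top 132 above the table. The outer 72 of a bin that is home stands out from under it.
- full_bay_a: A bay with a bin in it, fixed (frame as the empty bay's); leave it.
- full_bay_b: The other bay with a bin in it, fixed (frame as the empty bay's); leave it.
- eraser: Bystander, loose: off-white block eraser 62 x 26 x 18, lying in front of a full bay. Origin: centre of underside.
- jar_a: Bystander: white paint jar, diameter 54, 75 high. Origin: centre of underside.
- jar_b: Bystander: white paint jar, diameter 44, 62 high. Origin: centre of underside.
- pencil_pot: Bystander: white pot of pencils, diameter 68, 90 high, pencils to 165. Origin: centre of underside.
- dust_brush: Bystander: wooden-handled brush 180 long. Origin: underside of its middle.
- tape_dispenser: Bystander: blue tape dispenser 125 x 52 x 86. Origin: centre of underside.
- sanding_block: Bystander: cork block 75 x 38 x 23. Origin: centre of underside.

How it is judged:
On the way, in this order (a step that is already met when the one before it is completed fails the run):
1. the bin is lifted clear of the stand's slots, level within 20 degrees (z of bin in the frame of stand above 0.073 m and angle between bin's own z axis and vertical below 0.35 rad), for 0.2 s.
2. the bin is set down at the board (it may lean on the bay's lip), at rest, fingers off it (height (world z) of bin below 0.022 m and angle between bin's own z axis and vertical below 0.2 rad and horizontal distance between bin and stand above 0.13 m and contact force between the fingers and bin below 0.2 N and linear speed of bin below 0.03 m/s), for 0.2 s.
At the end, for the whole second after the job is handed in: The bin lies flat (within 1.7 degrees) on the floor of the empty bay, behind its lip, within 7 mm lengthwise and 8 mm sideways of the bay's centre, its pull outwards, at rest and released (x of bin in the frame of bay between -0.007 and 0.007 m and y of bin in the frame of bay between -0.008 and 0.008 m and z of bin in the frame of bay below 0.006 m and x of bin_pull in the frame of bay below -0.07 m and angle between bin's own z axis and vertical below 0.03 rad and linear speed of bin below 0.02 m/s and contact force between the fingers and bin below 0.1 N); the robot touches nothing.
It fails at once if the bin is tipped by more than 35 degrees, so that pencils spill (angle between bin's own z axis and vertical above 0.61 rad).
It fails at once if the bin is dropped (it falls free faster than 0.8 m/s) (linear speed of bin above 0.8 m/s and contact force between the fingers and bin below 0.1 N).
It fails at once if a loose bystander is shifted by more than 30 mm (distance of any of eraser, jar_a, jar_b, pencil_pot, dust_brush, tape_dispenser, sanding_block from where it was at the start of the episode above 0.03 m).
It also fails if it takes over 58 s, if anything falls off the work surface, if the arm or the gripper's body presses on something with over 40 N, if the wrist force passes 120 N, or if a joint passes its speed limit or range.

## Working session

There is one attempt and no reset: what is moved stays moved. The work goes in short steps, Python scripts to look and compute and a tool call to move; the robot and the scene stay as the last step left them, time stands still between calls to the robot, and variables do not carry over. Pictures are saved under pics/ and viewed, on a budget of 10 in all, crops included, one or two more only if the job needs it, and the job is handed in when it is done.

Besides the shell and the picture viewer there is one more tool, called after ">>>" by a JSON object that holds its "api" and its "payload". send_rows: Moves the arm, as the interface text tells. Its arguments: {"type":"object","properties":{"moves":{"type":"array","items":{"type":"array","items":{"type":"number"}}},"grip_force":{"type":"number"}},"required":["moves"]}

```bash
mkdir -p pics
cat > h.py <<'E'
import numpy as np, cv2
from station import monitor, vision, order
from scipy.spatial.transform import Rotation as R
def cam(n):
    c=vision.read_camera(n); return c
def proj(c,P):
    P=np.atleast_2d(P); M=cv2.Rodrigues(np.array(c['rvec'],float))[0]
    p=P@M.T+np.array(c['tvec']).ravel(); s=p[:,:2]/p[:,2:]
    s=s*(1+c['k1']*(s**2).sum(1,keepdims=True)); K=np.array(c['K'])
    return s@K[:2,:2].T+K[:2,2]
def unproj(c,uv,z):
    uv=np.atleast_2d(np.array(uv,float)); K=np.array(c['K'])
    d=(uv-K[:2,2])/np.array([K[0,0],K[1,1]]); s=d.copy()
    for _ in range(30): s=d/(1+c['k1']*(s**2).sum(1,keepdims=True))
    M=cv2.Rodrigues(np.array(c['rvec'],float))[0]; t=np.array(c['tvec']).ravel()
    o=-M.T@t; r=np.c_[s,np.ones(len(s))]@M
    return o+r*((z-o[2])/r[:,2])[:,None]
def save(c,n,crop=None,f=1):
    im=c['img'][:,:,::-1]
    if crop: u0,v0,u1,v1=crop; im=im[v0:v1,u0:u1]
    cv2.imwrite('pics/'+n,cv2.resize(im,None,fx=f,fy=f,interpolation=cv2.INTER_CUBIC))
E
python3 - <<'E'
from h import *
np.set_printoptions(precision=4,suppress=True)
o=monitor.get_obs(); print(o)
for n in ['top','side']:
    c=cam(n); save(c,n+'0.png',f=1.4)
    M=cv2.Rodrigues(np.array(c['rvec'],float))[0]; print(n,c['k1'],-M.T@np.array(c['tvec']).ravel(), c['K'][0][0], M[2])
    for t in ['bin','bin_pull','bin_pin','stand','stand_neck','bay','bay_lip','bay_stop','board','full_bay_a']:
        for d in vision.cut_out(n,t)[:3]: print(t,round(d['score'],2),d['xy'],d['region'].sum(), unproj(c,d['xy'],0.1)[0])
E
```

```text
{'t': 0.0, 'q': array([-1.4571,  0.4778,  0.0223,  1.5564, -0.0115,  1.1093, -0.0831]), 'joint_vel': array([ 0.0016,  0.0004,  0.0006,  0.001 ,  0.0008,  0.0015, -0.    ]), 'joint_torque': array([ -0.0002, -59.6439,   1.6077, -28.12  ,   0.0124,   0.0093,
        -0.    ]), 'eef_pos': array([0.1484, 0.6579, 0.2303]), 'tool_rot': array([-0.5518,  0.5527,  0.4411, -0.4421]), 'contact_force': array([ 0.2787, -0.462 , -0.3792]), 'torque': array([-0.0063, -0.0173, -0.0004]), 'gripper_width': 0.9999915142491514}
top 0.06733030482787307 [ 0.3813 -0.0536  1.442 ] 514.7731010537706 [ 0.163   0.0067 -0.9866]
bin 0.56 [385.6, 210.5] 1394 [ 0.5841 -0.3178  0.1   ]
bin_pull 0.78 [384.9, 213.7] 1444 [ 0.5756 -0.3155  0.1   ]
bin_pin 0.68 [385.7, 212.8] 1463 [ 0.5779 -0.3177  0.1   ]
stand 0.59 [372.7, 225.8] 1285 [ 0.5444 -0.282   0.1   ]
stand_neck 0.76 [373.2, 224.0] 1157 [ 0.5491 -0.2836  0.1   ]
stand_neck 0.45 [363.0, 157.0] 903 [ 0.7301 -0.2655  0.1   ]
bay 0.69 [196.1, 196.4] 1044 [0.6337 0.1809 0.1   ]
bay_lip 0.69 [191.8, 193.5] 1045 [0.6417 0.1924 0.1   ]
bay_lip 0.35 [383.4, 210.4] 1380
[... 436 characters left out ...]
0.5887 -0.3222  0.1   ]
bin_pin 0.86 [324.5, 150.8] 967 [ 0.5893 -0.3244  0.1   ]
bin_pin 0.75 [232.4, 201.9] 471 [ 0.7122 -0.0367  0.1   ]
stand 0.91 [322.4, 183.4] 1294 [ 0.5368 -0.2192  0.1   ]
stand 0.49 [208.7, 287.8] 480 [0.6155 0.2034 0.1   ]
stand_neck 0.98 [322.9, 187.3] 1297 [ 0.5291 -0.2083  0.1   ]
bay 0.6 [210.0, 289.4] 543 [0.6103 0.2052 0.1   ]
bay_lip 0.88 [206.9, 289.2] 436 [0.617  0.2087 0.1   ]
bay_stop 0.8 [206.5, 291.5] 579 [0.6142 0.2142 0.1   ]
board 0.82 [156.9, 356.3] 28384 [0.6141 0.4022 0.1   ]
full_bay_a 0.88 [265.2, 323.6] 772 [0.4491 0.2075 0.1   ]
full_bay_a 0.64 [236.2, 304.7] 706 [0.5335 0.2044 0.1   ]
full_bay_a 0.42 [184.4, 248.3] 779 [0.7337 0.1467 0.1   ]
```

View pics/top0.png

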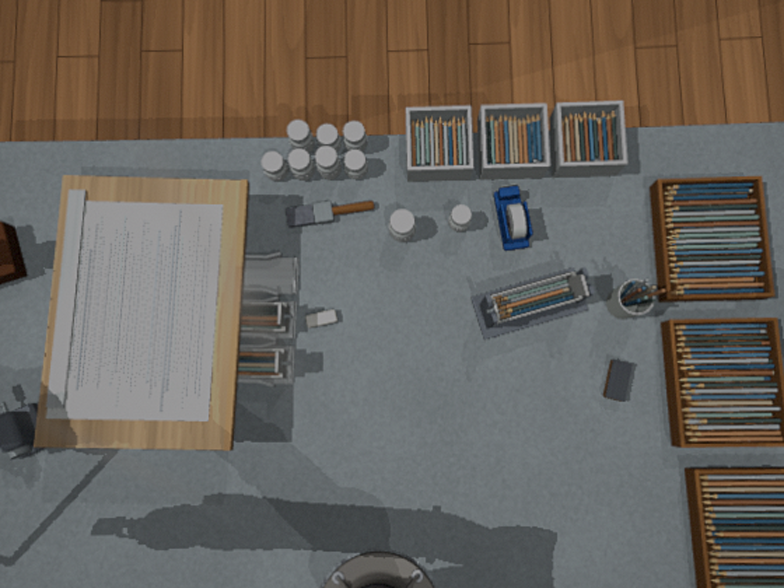

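View pics/side0.png

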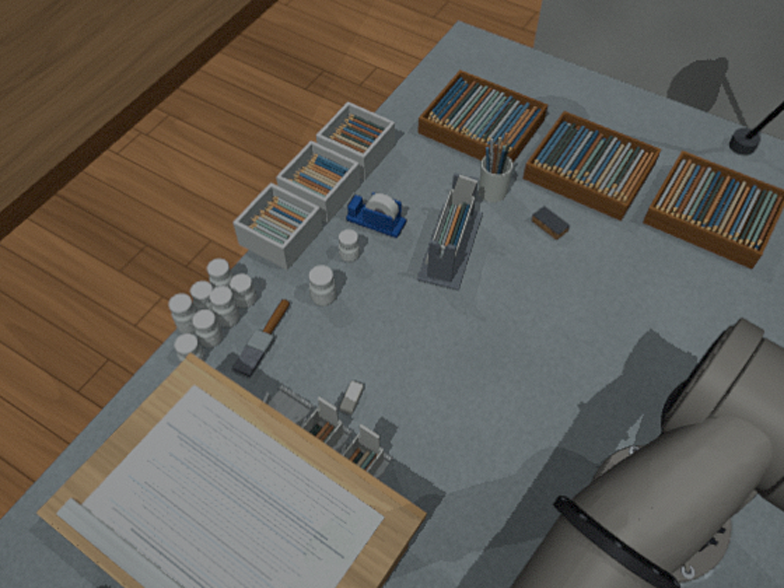

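The top view shows the board on the left with the empty bay farthest out at about (270,270) of the enlarged picture. The stand and bin are at (535,300) with the pull at the right end (580,285). I'll zoom in for poses.

```bash
cat > m.py <<'E'
from h import *
def mosaic(name,crops,f=4):
    # crops: list of (cam,(u0,v0,w,h)); 2x2 of 400x300, grid ticks every 10 px
    t=[]
    for c,(u,v,w,h) in crops:
        im=cv2.resize(np.ascontiguousarray(c['img'][v:v+h,u:u+w,::-1]),(400,300),interpolation=cv2.INTER_CUBIC)
        im=cv2.convertScaleAbs(im,alpha=1.6)
        for k in range(0,w,10): cv2.putText(im,str(u+k) if k%20==0 else '|',(int(k*400/w),8),0,.3,(0,255,255),1)
        for k in range(0,h,10): cv2.putText(im,str(v+k),(0,int(k*300/h)+4),0,.3,(0,255,0),1)
        t.append(im)
    cv2.imwrite('pics/'+name,np.vstack([np.hstack(t[:2]),np.hstack(t[2:4])]))
E
python3 - <<'E'
from m import *
a=cam('top');b=cam('side')
mosaic('z1.png',[(a,(335,185,92,69)),(b,(290,120,80,90)),(a,(160,172,72,112)),(b,(165,260,120,90))])
E
```

```text
(no output)
```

View pics/z1.png

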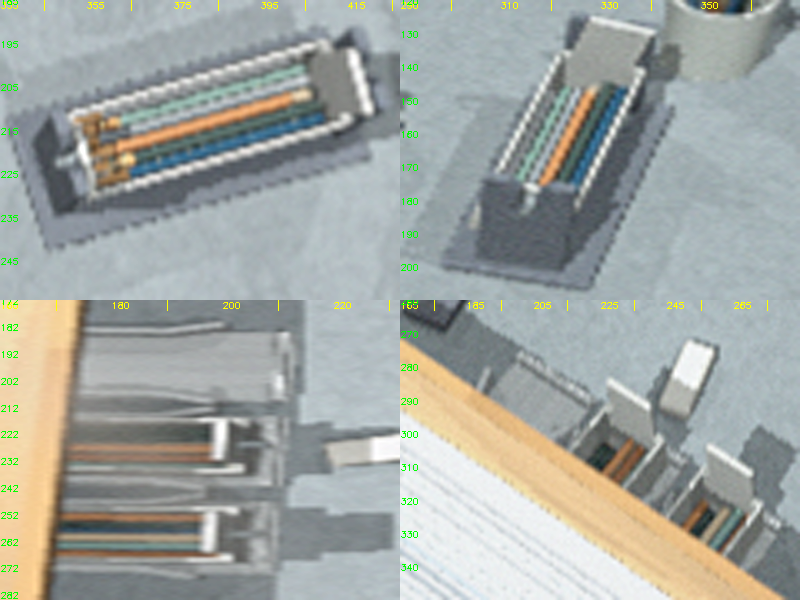

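```bash
cat > fit.py <<'E'
from m import *
from scipy.optimize import least_squares
def T(p,L):
    L=np.atleast_2d(L); c,s=np.cos(p[2]),np.sin(p[2])
    return np.c_[p[0]+c*L[:,0]-s*L[:,1],p[1]+s*L[:,0]+c*L[:,1],L[:,2]]
def fit(obs,p0):
    f=lambda p:np.concatenate([(proj(c,T(p,L))-np.array(uv)).ravel() for c,L,uv in obs])
    r=least_squares(f,p0,loss='soft_l1'); return r.x,r.fun
E
python3 - <<'E'
from fit import *
np.set_printoptions(precision=4,suppress=True)
a=cam('top');b=cam('side')
L=np.array([[.108,.045,.008],[.108,-.045,.008],[-.108,.045,.008]])
st,r=fit([(a,L,[[347,242],[336.8,210.8],[419.6,219.5]]),(b,L,[[328,207],[298.6,199.5],[344.4,151.5]])],[.58,-.31,1.5]);print('stand',st,r)
L=np.array([[-.013,-.25,.132],[-.013,.25,.132]])
bd,r=fit([(a,L,[[176.4,128.6],[166.4,319.3]]),(b,L,[[135.7,255.7],[304.3,367.9]])],[.55,.2,1.5]);print('board',bd,r)
np.save('st.npy',st);np.save('bd.npy',bd)
def draw(c,p,segs,col):
    for s in segs:
        q=proj(c,T(p,np.array(s)))*8
        cv2.line(c['big'],*[tuple(int(round(v)) for v in x) for x in q],col,1)
def box(x0,x1,y0,y1,z): 
    k=[(x0,y0,z),(x1,y0,z),(x1,y1,z),(x0,y1,z)]; return [(k[i],k[(i+1)%4]) for i in range(4)]
for c in (a,b):
    c['big']=cv2.convertScaleAbs(cv2.resize(c['img'][:,:,::-1],None,fx=8,fy=8,interpolation=cv2.INTER_CUBIC),alpha=1.5)
    draw(c,st,box(-.108,.108,-.045,.045,.008),(0,0,255))
    for s in (1,-1): draw(c,st,box(s*.089,s*.097,-.026,.026,.122),(0,255,0))
    for y,col in ((-.09,(0,0,255)),(0,(255,0,255)),(.09,(255,0,0))):
        bp=np.r_[T(bd,[0,y,0])[0,:2],bd[2]]
        draw(c,bp,box(-.094,-.088,-.03,.03,.012),col)
        if y>-.05: draw(c,bp,box(-.085,-.079,-.02,.02,.106),(0,255,255))
        draw(c,bp,[((-.036,s*.031,.026),(-.013,s*.031,.026)) for s in (1,-1)],col)
        if y<-.05: print('bay',bp); np.save('bay.npy',bp)
    draw(c,bd,[((-.013,-.25,.132),(-.013,.25,.132))],(0,255,0))
def cut(c,u,v,w,h): return cv2.resize(c['big'][v*8:(v+h)*8,u*8:(u+w)*8],(400,300),interpolation=cv2.INTER_AREA)
cv2.imwrite('pics/o1.png',np.vstack([np.hstack([cut(a,335,185,92,69),cut(b,285,120,93,90)]),np.hstack([cut(a,165,172,72,112),cut(b,165,260,120,90)])]))
E
```

```text
stand [ 0.5841 -0.3128  1.8445] [-1.1549  0.1233 -0.9528  0.7621  0.1696  0.1569  0.2705 -1.1801 -0.4324
 -0.8017  0.1275 -0.8593]
board [0.565  0.2561 1.5214] [-1.1212 -1.186  -3.6453  2.0729  0.0385 -3.7566  0.6634 -0.8393]
bay [0.6549 0.2516 1.5214]
bay [0.6549 0.2516 1.5214]
```

View pics/o1.png

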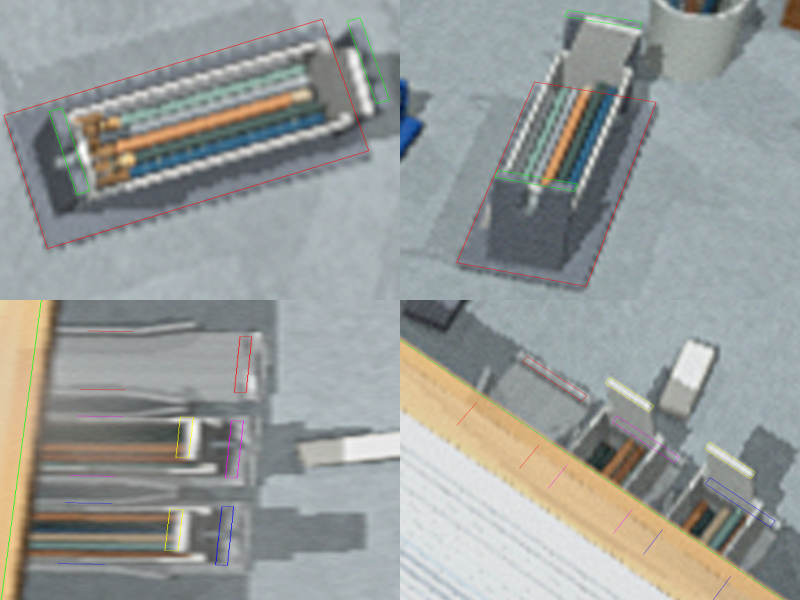

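```bash
cat > go.py <<'E'
from fit import *
np.set_printoptions(precision=4,suppress=True)
def Rq(q): return R.from_quat(np.r_[q[1:],q[0]])
def tool(jaw_yaw,pitch=None):
    # tool y down, tool x along horizontal dir at jaw_yaw
    x=np.array([np.cos(jaw_yaw),np.sin(jaw_yaw),0]);y=np.array([0,0,-1.]); return R.from_matrix(np.c_[x,y,np.cross(x,y)])
def plan(way,dist=45,ang=.13,g=1,start=None):
    """way: list of (pos,R); prints rows"""
    o=monitor.get_obs(); p,r=(np.array(o['eef_pos']),Rq(o['tool_rot'])) if start is None else start
    rows=[]
    for P,Q in way:
        P=np.array(P,float); dv=(r.inv()*Q).as_rotvec(); n=max(1,int(np.ceil(max(np.linalg.norm(P-p)*1000/dist,np.linalg.norm(dv)/ang))))
        for k in range(n):
            d=r.inv().apply((P-p)/(n-k))*1000; w=(r.inv()*Q).as_rotvec()/(n-k)
            d=np.round(d,1);w=np.round(w,3); rows.append([*w,*d,g])
            p=p+r.apply(d)/1000; r=r*R.from_rotvec(w)
    print(len(rows)); 
    for i in range(0,len(rows),8): print([[float(v) for v in x] for x in rows[i:i+8]])
    return rows
def where(): 
    o=monitor.get_obs(); print('t',o['t'],'p',o['eef_pos'],'R\n',Rq(o['tool_rot']).as_matrix(),'F',o['contact_force'],'g',o['gripper_width'],'q',o['q'])
E
python3 - <<'E'
from go import *
a=cam('top');b=cam('side')
LP=np.array([[-.085,-.02,.106],[-.085,.02,.106]])
pA=LP; pB=LP+[0,.09,0]
E0=np.array([[-.013,-.25,.132],[-.013,.25,.132]])
lip=np.array([[-.094,-.123,.012],[-.094,-.057,.012]])
bd,r=fit([(a,pA,[[200.8,216],[200.5,231.7]]),(a,pB,[[198.8,250.4],[198.1,266.1]]),
 (b,pA,[[227.7,283.4],[240.9,292.1]]),(b,pB,[[257.7,303.8],[271.2,312.5]]),
 (b,E0,[[135.7,255.7],[304.3,367.9]]),(b,lip,[[201.3,276.2],[222.6,288.5]])],[.565,.25,1.52])
print(bd,r.round(1)); bay=np.r_[T(bd,[0,-.09,0])[0,:2],bd[2]];np.save('bay.npy',bay);np.save('bd.npy',bd);print(bay)
st=np.load('st.npy');print(st)
where()
plan([([.45,.55,.30],tool(st[2]+np.pi/2)),([.62,.1,.3],tool(st[2]+np.pi/2)),([*st[:2],.25],tool(st[2]+np.pi/2))])
for t in ['eraser','jar_a','pencil_pot','dust_brush','tape_dispenser','sanding_block']:
    for d in vision.cut_out('top',t)[:2]: print(t,round(d['score'],2),unproj(a,d['xy'],.03)[0])
E
```

```text
[0.5645 0.2564 1.5211] [-1.2 -0.1 -1.8 -0.6 -1.1 -0.1 -1.3 -0.3  0.4 -0.1  0.3 -0.2  0.3 -0.9
  0.5 -0.6  0.1 -3.6  0.8 -0.5  1.1  0.3 -0.7  1. ]
[0.6544 0.252  1.5211]
[ 0.5841 -0.3128  1.8445]
t 1.4 p [0.1485 0.6585 0.2313] R
 [[ 0.22    0.     -0.9755]
 [ 0.9755  0.0001  0.22  ]
 [ 0.0001 -1.     -0.    ]] F [-0.1295 -1.1909 -0.2635] g 0.998818667688503 q [-1.4571  0.477   0.0224  1.5554 -0.0115  1.1093 -0.0831]
37
[[0.0, -0.129, 0.0, -2.5, -4.3, -19.9, 1.0], [0.0, -0.129, 0.0, -5.0, -4.3, -19.4, 1.0], [0.0, -0.129, 0.0, -7.5, -4.3, -18.6, 1.0], [0.0, -0.129, 0.0, -9.8, -4.3, -17.5, 1.0], [0.0, -0.129, 0.0, -11.9, -4.3, -16.1, 1.0], [0.0, -0.129, 0.0, -13.9, -4.3, -14.4, 1.0], [0.0, -0.129, 0.0, -15.7, -4.3, -12.5, 1.0], [0.0, -0.129, -0.0, -17.1, -4.3, -10.4, 1.0]]
[[0.0, -0.129, -0.0, -18.3, -4.3, -8.1, 1.0], [0.0, -0.129, -0.0, -19.2, -4.3, -5.6, 1.0], [0.0, -0.129, -0.0, -19.8, -4.3, -3.1, 1.0], [0.0, -0.129, -0.0, -20.0, -4.3, -0.6, 1.0], [0.0, -0.13, -0.0, -19.9, -4.3, 2.0, 1.0], [0.0, -0.129, -0.0, -19.5, -4.3, 4.6, 1.0], [0.0, -0.13, -0.0, -18.7, -4.2, 7.1, 1.0], [0.0, -0.
[... 566 characters left out ...]
0, 38.8, 1.0], [0.0, -0.0, -0.0, 14.6, 5.0, 38.8, 1.0], [0.0, -0.0, -0.0, 14.6, 5.0, 38.8, 1.0], [0.0, -0.0, -0.0, 14.6, 5.0, 38.8, 1.0]]
[[0.0, -0.0, -0.0, 14.6, 5.0, 38.7, 1.0], [0.0, -0.0, -0.0, 14.6, 5.0, 38.8, 1.0], [0.0, -0.0, -0.0, 14.6, 5.0, 38.7, 1.0], [0.0, -0.0, -0.0, 14.6, 5.0, 38.8, 1.0], [0.0, -0.0, -0.0, 14.7, 5.0, 38.7, 1.0]]
eraser 0.72 [0.4767 0.2123 0.03  ]
eraser 0.67 [0.5557 0.0904 0.03  ]
jar_a 0.64 [ 0.7454 -0.0619  0.03  ]
jar_a 0.49 [ 0.7528 -0.181   0.03  ]
pencil_pot 0.6 [ 0.5805 -0.5087  0.03  ]
dust_brush 0.67 [0.7736 0.1055 0.03  ]
tape_dispenser 0.7 [ 0.7455 -0.2826  0.03  ]
tape_dispenser 0.54 [0.5623 0.2145 0.03  ]
sanding_block 0.84 [ 0.4255 -0.4764  0.03  ]
```

Run:
```python
from go import *
st=np.load('st.npy'); Q=tool(st[2]-np.pi/2)
o=monitor.get_obs(); r0=Rq(o['tool_rot'])
mid=r0*R.from_rotvec((r0.inv()*Q).as_rotvec()*.55)
plan([([.45,.50,.28],mid),([.62,.1,.28],Q),([*st[:2],.25],Q)])
```

```text
28
[[-0.0, 0.074, -0.0, -11.0, -6.1, -41.1, 1.0], [0.0, 0.074, -0.0, -8.0, -6.1, -41.8, 1.0], [0.0, 0.074, -0.0, -4.8, -6.1, -42.3, 1.0], [0.0, 0.074, -0.0, -1.7, -6.1, -42.6, 1.0], [0.0, 0.074, -0.0, 1.4, -6.1, -42.6, 1.0], [0.0, 0.074, -0.0, 4.6, -6.1, -42.3, 1.0], [0.0, 0.074, -0.0, 7.7, -6.0, -41.9, 1.0], [0.0, 0.073, -0.0, 10.8, -6.1, -41.1, 1.0]]
[[0.0, 0.048, -0.0, -15.2, 0.0, -40.7, 1.0], [0.0, 0.048, -0.0, -13.2, 0.0, -41.4, 1.0], [0.0, 0.049, -0.0, -11.2, 0.0, -42.0, 1.0], [0.0, 0.048, -0.0, -9.1, 0.0, -42.5, 1.0], [0.0, 0.049, -0.0, -7.0, 0.0, -42.9, 1.0], [0.0, 0.048, -0.0, -4.9, 0.0, -43.2, 1.0], [0.0, 0.049, -0.0, -2.9, 0.0, -43.4, 1.0], [0.0, 0.048, -0.0, -0.7, 0.0, -43.5, 1.0]]
[[0.0, 0.049, -0.0, 1.3, 0.0, -43.4, 1.0], [0.0, 0.048, -0.0, 3.5, 0.0, -43.3, 1.0], [0.0, 0.0, -0.0, -14.6, 3.0, -38.8, 1.0], [0.0, 0.0, -0.0, -14.6, 3.0, -38.8, 1.0], [0.0, 0.0, -0.0, -14.6, 3.0, -38.8, 1.0], [0.0, 0.0, -0.0, -14.6, 3.0, -38.8, 1.0], [0.0, 0.0, -0.0, -14.6, 3.0, -38.8, 1.0], [0.0, 0.0, -0.0, -14.7, 3.0, -38.7, 1.0]]
[[0.0, 0.0, -0.0, -14.6, 3.0, -38.8, 1.0], [0.0, 0.0, -0.0, -14.7, 3.0, -38.7, 1.0], [0.0, 0.0, -0.0, -14.6, 3.0, -38.8, 1.0], [0.0, 0.0, -0.0, -14.7, 3.0, -38.7, 1.0]]
```

>>> {"api": "send_rows", "payload": {"moves": [[0,0.074,0,-11,-6,-41,1],[0,0.074,0,-8,-6,-42,1],[0,0.074,0,-5,-6,-42,1],[0,0.074,0,-2,-6,-42,1],[0,0.074,0,1,-6,-42,1],[0,0.074,0,5,-6,-42,1],[0,0.074,0,8,-6,-42,1],[0,0.074,0,11,-6,-41,1]]}}

```text
t: 2.5
eef_pos: [0.4486, 0.4995, 0.2789]
tool_rot: [0.659, -0.656, -0.258, 0.261]
contact_force: [0.7, 0.5, -1.1]
gripper_width: 0.998
```

>>> {"api": "send_rows", "payload": {"moves": [[0,0.048,0,-15,0,-41,1],[0,0.048,0,-13,0,-41,1],[0,0.048,0,-11,0,-42,1],[0,0.048,0,-9,0,-42,1],[0,0.048,0,-7,0,-43,1],[0,0.048,0,-5,0,-43,1],[0,0.048,0,-3,0,-43,1],[0,0.048,0,-1,0,-43,1]]}}

```text
t: 3.3
eef_pos: [0.5874, 0.1684, 0.279]
tool_rot: [0.698, -0.694, -0.124, 0.123]
contact_force: [0.4, 0.0, 0.1]
gripper_width: 1.001
```

Run:
```python
from go import *
where(); st=np.load('st.npy'); Q=tool(st[2]-np.pi/2)
plan([([.62,.1,.28],Q),([*st[:2],.2],Q)])
```

```text
t 3.3 p [0.5874 0.1684 0.279 ] R
 [[ 0.9392  0.0001 -0.3433]
 [ 0.3433  0.0063  0.9392]
 [ 0.0022 -1.      0.0059]] F [0.399  0.0182 0.1163] g 1.001123504753898 q [-0.7062  0.3461  0.4289  1.6844 -0.1623  1.1434  0.1179]
12
[[-0.003, 0.038, 0.001, 3.6, -0.7, -37.7, 1.0], [-0.003, 0.039, 0.001, 5.0, -0.7, -37.6, 1.0], [0.0, -0.0, 0.0, -14.6, 8.0, -38.8, 1.0], [0.0, -0.0, 0.0, -14.6, 8.0, -38.8, 1.0], [0.0, -0.0, 0.0, -14.6, 8.0, -38.8, 1.0], [0.0, -0.0, 0.0, -14.6, 8.0, -38.8, 1.0], [0.0, -0.0, 0.0, -14.6, 8.0, -38.8, 1.0], [0.0, -0.0, 0.0, -14.6, 8.0, -38.7, 1.0]]
[[0.0, -0.0, 0.0, -14.6, 8.0, -38.8, 1.0], [0.0, -0.0, 0.0, -14.6, 8.0, -38.7, 1.0], [0.0, -0.0, 0.0, -14.6, 8.0, -38.8, 1.0], [0.0, -0.0, 0.0, -14.7, 8.0, -38.7, 1.0]]
```

>>> {"api": "send_rows", "payload": {"moves": [[-0.003,0.038,0.001,4,-1,-38,1],[-0.003,0.038,0.001,5,-1,-38,1],[0,0,0,-15,8,-39,1],[0,0,0,-15,8,-39,1],[0,0,0,-15,8,-39,1],[0,0,0,-15,8,-39,1],[0,0,0,-15,8,-39,1],[0,0,0,-15,8,-39,1]]}}

```text
t: 4.1
eef_pos: [0.5995, -0.1625, 0.2336]
tool_rot: [-0.7, 0.701, 0.099, -0.093]
contact_force: [0.5, -0.6, 0.1]
gripper_width: 1.002
```

>>> {"api": "send_rows", "payload": {"moves": [[0,0,0,-14,6,-39,1],[0,0,0,-14,6,-39,1],[0,0,0,-14,6,-38,1],[0,0,0,-14,6,-38,1]]}}

```text
t: 4.5
eef_pos: [0.5861, -0.332, 0.2086]
tool_rot: [0.701, -0.7, -0.099, 0.093]
contact_force: [0.7, -0.3, 0.1]
gripper_width: 0.999
```

Run:
```python
from go import *
where(); st=np.load('st.npy'); Q=tool(st[2]-np.pi/2)
plan([([*st[:2],.15],Q),([*st[:2],.042],Q)],dist=27)
a=cam('top');b=cam('side')
mosaic('z2.png',[(a,(330,185,100,75)),(b,(280,110,120,90))]*2)
im=cv2.imread('pics/z2.png')[:300];cv2.imwrite('pics/z2.png',im)
```

```text
t 4.5 p [ 0.5861 -0.332   0.2086] R
 [[ 0.9629  0.0088 -0.2698]
 [ 0.2698  0.0014  0.9629]
 [ 0.0089 -1.     -0.001 ]] F [ 0.6522 -0.2757  0.109 ] g 0.9993389763285228 q [ 0.0626  0.5348  0.527   1.6143 -0.3036  1.0669  0.9482]
8
[[0.0, -0.0, 0.003, 0.9, 19.5, 6.4, 1.0], [0.001, -0.0, 0.003, 0.9, 19.6, 6.4, 1.0], [0.0, -0.001, 0.003, 1.0, 19.5, 6.3, 1.0], [0.0, 0.0, -0.0, 0.0, 21.6, 0.0, 1.0], [0.0, 0.0, -0.0, 0.0, 21.6, 0.0, 1.0], [0.0, 0.0, -0.0, 0.0, 21.6, 0.0, 1.0], [0.0, 0.0, -0.0, 0.0, 21.6, 0.0, 1.0], [0.0, 0.0, -0.0, 0.1, 21.6, 0.0, 1.0]]
```

View pics/z2.png

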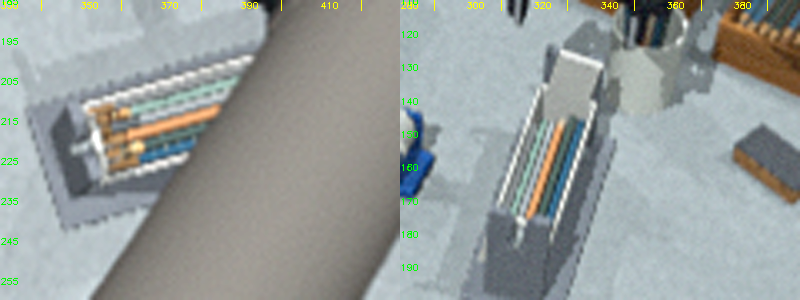

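The arm covers the stand's near side; the bin still hangs undisturbed with its ear and pin at about (345,222) in the top view.

>>> {"api": "send_rows", "payload": {"moves": [[0,0,0.003,1,20,6,1],[0,0,0.003,1,19,6,1],[0,0,0.003,1,19,7,1],[0,0,0,0,20,0,1],[0,0,0,0,20,0,1],[0,0,0,0,20,0,1],[0,0,0,0,20,0,1],[0,0,0,0,15,0,1]], "grip_force": 20}}

```text
t: 5.4
eef_pos: [0.5841, -0.3196, 0.0531]
tool_rot: [-0.698, 0.704, 0.094, -0.091]
contact_force: [-0.6, 0.0, -0.9]
gripper_width: 1.0
```

Run:
```python
from go import *
where(); st=np.load('st.npy'); Q=tool(st[2]-np.pi/2)
plan([([*st[:2],.042],Q)],dist=27)
```

```text
t 5.4 p [ 0.5841 -0.3196  0.0531] R
 [[ 0.9659  0.0046 -0.259 ]
 [ 0.259  -0.007   0.9659]
 [ 0.0027 -1.     -0.008 ]] F [-0.5912  0.0369 -0.8926] g 0.9998313215232663 q [ 0.0969  0.6996  0.4441  1.7354 -0.3942  0.7888  0.9911]
1
[[0.008, -0.012, 0.003, 1.7, 11.0, 6.6, 1.0]]
```

Correct to centre (1.7 mm across), then close gently and read the lateral force.

>>> {"api": "send_rows", "payload": {"moves": [[0.008,-0.012,0.003,1.7,11,6.6,1],[0,0,0,0,0,0,0.8],[0,0,0,0,0,0,0.7],[0,0,0,0,0,0,0.6]], "grip_force": 20}}

```text
t: 5.8
eef_pos: [0.5839, -0.3106, 0.0402]
tool_rot: [0.701, -0.699, -0.096, 0.098]
contact_force: [-0.2, 0.4, -3.7]
gripper_width: 0.646
```

Run:
```python
from go import *
where(); st=np.load('st.npy'); Q=tool(st[2]-np.pi/2)
p=monitor.get_obs()['eef_pos'];print('local offset',R.from_euler('z',-st[2]).apply(p-np.r_[st[:2],0]))
```

```text
t 5.8 p [ 0.5839 -0.3106  0.0402] R
 [[ 0.9621 -0.003  -0.2727]
 [ 0.2727  0.0023  0.9621]
 [-0.0023 -1.      0.003 ]] F [-0.2131  0.3954 -3.6514] g 0.6457787087950891 q [ 0.0968  0.7142  0.4299  1.741  -0.4007  0.7782  1.0005]
local offset [ 0.0021 -0.0004  0.0402]
```

>>> {"api": "send_rows", "payload": {"moves": [[0,0,0,0,0,0,0.55],[0,0,0,0,0,0,0.5],[0,0,0,0,0,0,0.5],[0,0,0,0,0,0,0.5]], "grip_force": 30}}

```text
t: 6.2
eef_pos: [0.5839, -0.3109, 0.0412]
tool_rot: [0.701, -0.7, -0.097, 0.098]
contact_force: [0.2, 0.8, -4.1]
gripper_width: 0.635
```

Run:
```python
from go import *
where(); st=np.load('st.npy')
p=monitor.get_obs()['eef_pos'];print('local offset',R.from_euler('z',-st[2]).apply(p-np.r_[st[:2],0]))
o=monitor.get_obs();print('Flocal',R.from_euler('z',-st[2]).apply(o['contact_force']),R.from_euler('z',-st[2]).apply(o['torque']))
a=cam('top');b=cam('side')
mosaic('z3.png',[(a,(335,195,40,40)),(b,(295,160,50,45)),(a,(385,185,40,40)),(b,(310,120,50,45))])
```

```text
t 6.2 p [ 0.5839 -0.3109  0.0412] R
 [[ 0.9622 -0.002  -0.2725]
 [ 0.2725  0.0019  0.9622]
 [-0.0014 -1.      0.0023]] F [ 0.2207  0.814  -4.0908] g 0.6350824853601982 q [ 0.0966  0.7127  0.4304  1.7413 -0.4003  0.7783  1.0003]
local offset [ 0.0019 -0.0004  0.0412]
Flocal [ 0.7241 -0.4325 -4.0908] [-0.0805 -0.0563  0.0166]
```

View pics/z3.png

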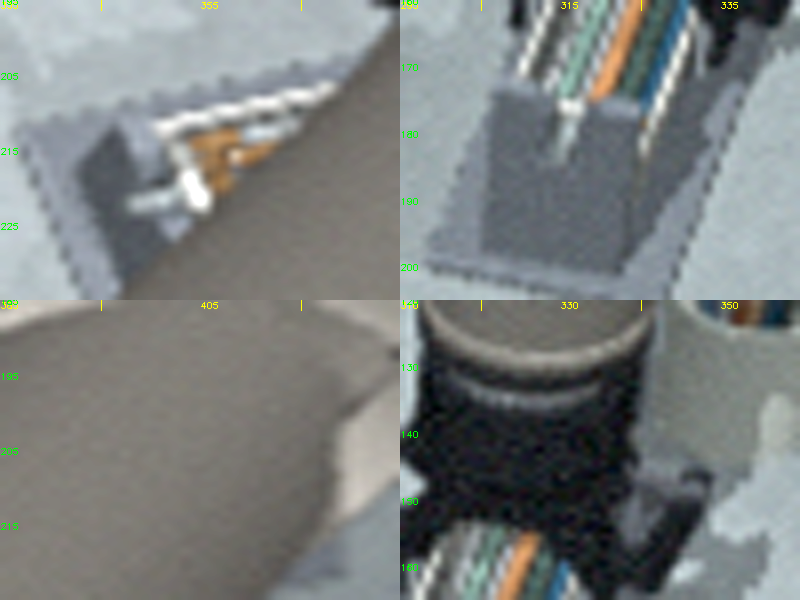

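The side view shows the pin at about (570,130), midway between the cheek's top corners (493 and 643). The bin is level and centred, with little lateral force. I'll firm up the grip and lift slowly.

>>> {"api": "send_rows", "payload": {"moves": [[0,0,0,0,0,0,0.4],[0,0,0,0,0,0,0.4],[0,0,0,0,-3,0,0.4],[0,0,0,0,-3,0,0.4],[0,0,0,0,-3,0,0.4]], "grip_force": 60}}

```text
t: 6.8
eef_pos: [0.5836, -0.3107, 0.0502]
tool_rot: [0.701, -0.699, -0.096, 0.098]
contact_force: [0.5, -0.1, -3.2]
gripper_width: 0.629
```

Run:
```python
from go import *
where(); st=np.load('st.npy')
o=monitor.get_obs();r=R.from_euler('z',-st[2]);print(r.apply(o['eef_pos']-np.r_[st[:2],0]),'Flocal',r.apply(o['contact_force']),r.apply(o['torque']))
```

```text
t 6.8 p [ 0.5836 -0.3107  0.0502] R
 [[ 0.9622 -0.0031 -0.2724]
 [ 0.2724  0.0023  0.9622]
 [-0.0023 -1.      0.003 ]] F [ 0.4521 -0.0843 -3.2167] g 0.6286211076997915 q [ 0.0919  0.7009  0.4372  1.7386 -0.3939  0.7941  0.9954]
[ 0.0021 -0.0001  0.0502] Flocal [-0.2034 -0.4125 -3.2167] [-0.0187  0.0461  0.0057]
```

Passing into the neck without resistance; continue.

>>> {"api": "send_rows", "payload": {"moves": [[0,0,0,0.2,-4,0,0.4],[0,0,0,0.2,-4,0,0.4],[0,0,0,0,-4,0,0.4],[0,0,0,0,-4,0,0.4]]}}

```text
t: 7.2
eef_pos: [0.5842, -0.3108, 0.0681]
tool_rot: [0.701, -0.7, -0.096, 0.098]
contact_force: [0.0, -0.1, -3.3]
gripper_width: 0.624
```

>>> {"api": "send_rows", "payload": {"moves": [[0,0,0,0,-6,0,0.4],[0,0,0,0,-6,0,0.4],[0,0,0,0,-8,0,0.4],[0,0,0,0,-10,0,0.4],[0,0,0,0,-12,0,0.4],[0,0,0,0,0,0,0.4],[0,0,0,0,0,0,0.4],[0,0,0,0,0,0,0.4]]}}

```text
t: 8.0
eef_pos: [0.585, -0.3113, 0.1157]
tool_rot: [0.701, -0.7, -0.097, 0.097]
contact_force: [-0.3, 0.1, -3.3]
gripper_width: 0.632
```

Run:
```python
from go import *
where(); bay=np.load('bay.npy');st=np.load('st.npy')
o=monitor.get_obs();r=R.from_euler('z',-st[2]);print('Flocal',r.apply(o['contact_force']),r.apply(o['torque']))
b=cam('side');mosaic('z4.png',[(b,(270,90,120,120))]*4);im=cv2.imread('pics/z4.png')[:300,:400];cv2.imwrite('pics/z4.png',im)
```

```text
t 8.0 p [ 0.585  -0.3113  0.1157] R
 [[ 0.9622  0.0001 -0.2722]
 [ 0.2722  0.0011  0.9622]
 [ 0.0004 -1.      0.001 ]] F [-0.3067  0.1058 -3.2674] g 0.6320458399351369 q [ 0.0618  0.6199  0.4803  1.7079 -0.351   0.9005  0.9623]
Flocal [ 0.1848  0.2667 -3.2674] [-0.0314  0.0459  0.0226]
```

View pics/z4.png

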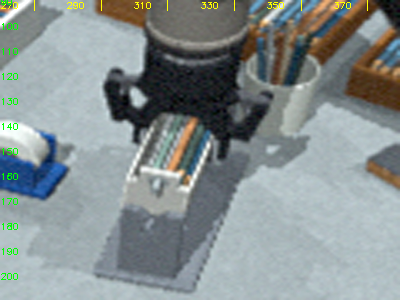

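The bin is clear of the stand, level, with the whole weight in the grip. Now up and over towards the bay.

Run:
```python
from go import *
bay=np.load('bay.npy'); Q=tool(bay[2]-np.pi/2)
o=monitor.get_obs();p=o['eef_pos'];r=Rq(o['tool_rot'])
print(Q.as_matrix())
A=T(bay,[-.27,0,.165])[0];B=T(bay,[-.21,0,.10])[0]
plan([([p[0],p[1],.17],r),(A,Q),(B,Q)],dist=35,g=.4)
```

```text
[[ 0.9988  0.      0.0497]
 [-0.0497  0.      0.9988]
 [ 0.     -1.      0.    ]]
14
[[0.0, 0.0, 0.0, 0.0, -27.2, 0.0, 0.4], [0.0, 0.0, 0.0, 0.0, -27.3, 0.1, 0.4], [-0.0, 0.036, -0.0, 14.9, 0.6, 29.7, 0.4], [-0.0, 0.036, -0.0, 13.8, 0.6, 30.2, 0.4], [-0.0, 0.036, -0.0, 12.7, 0.6, 30.7, 0.4], [-0.0, 0.036, -0.0, 11.6, 0.6, 31.1, 0.4], [-0.0, 0.036, -0.0, 10.5, 0.6, 31.5, 0.4], [-0.0, 0.036, -0.0, 9.3, 0.6, 31.9, 0.4]]
[[-0.0, 0.036, -0.0, 8.2, 0.6, 32.2, 0.4], [-0.001, 0.037, -0.0, 7.0, 0.6, 32.4, 0.4], [-0.0, 0.036, -0.0, 5.8, 0.5, 32.7, 0.4], [-0.0, 0.0, -0.0, -0.0, 21.7, 20.0, 0.4], [-0.0, 0.0, -0.0, -0.0, 21.7, 20.0, 0.4], [-0.0, 0.0, -0.0, -0.0, 21.7, 19.9, 0.4]]
```

>>> {"api": "send_rows", "payload": {"moves": [[0,0,0,0,-20,0,0.4],[0,0,0,0,-25,0,0.4],[0,0,0,0,-12,0,0.4],[0,0.036,0,15,0,30,0.4],[0,0.036,0,14,0,30,0.4],[0,0.036,0,13,0,31,0.4],[0,0.036,0,12,0,31,0.4],[0,0.036,0,10,0,31,0.4]]}}

```text
t: 8.85
eef_pos: [0.6137, -0.1507, 0.1705]
tool_rot: [-0.706, 0.707, 0.025, -0.029]
contact_force: [0.8, 0.0, -3.2]
gripper_width: 0.624
```

>>> {"api": "send_rows", "payload": {"moves": [[0,0.036,0,9,0,32,0.4],[0,0.036,0,8,0,32,0.4],[0,0.036,0,7,0,32,0.4],[0,0.036,0,6,0,32,0.4],[0,0,0,0,20,20,0.4],[0,0,0,0,20,20,0.4],[0,0,0,0,10,10,0.4],[0,0,0,0,5,5,0.4]]}}

```text
t: 9.65
eef_pos: [0.645, 0.0482, 0.1099]
tool_rot: [0.707, -0.706, 0.027, -0.02]
contact_force: [0.2, -0.3, -3.5]
gripper_width: 0.623
```

```bash
cat > chk.py <<'E'
from go import *
bay=np.load('bay.npy');Q=tool(bay[2]-np.pi/2)
o=monitor.get_obs();r=R.from_euler('z',-bay[2])
def loc(p): return r.apply(np.array(p)-np.r_[bay[:2],0])
print('t',o['t'],'bayframe TCP',loc(o['eef_pos']),'rot to Q',(Rq(o['tool_rot']).inv()*Q).as_rotvec(),'F',r.apply(o['contact_force']),'g',o['gripper_width'])
E
python3 - <<'E'
from chk import *
plan([(T(bay,[-.19,0,.042])[0],Q),(T(bay,[-.07,0,.042])[0],Q)],dist=20,g=.4)
a=cam('top');b=cam('side')
for c in (a,b):
    c['img']=c['img'].copy()
    ax=proj(c,T(bay,[[-.2,0,.03],[-.094,0,.012],[-.013,0,.004]])); 
    print(ax)
mosaic('z5.png',[(a,(160,165,120,90)),(b,(165,220,120,90)),(a,(190,165,60,45)),(b,(190,250,60,45))])
E
```

```text
t 9.65 bayframe TCP [-0.204  -0.0007  0.1099] rot to Q [-0.0008 -0.0164 -0.0091] F [-0.3199 -0.2236 -3.4594] g 0.6230528600978873
11
[[-0.0, -0.004, -0.002, -0.1, 17.0, 3.5, 0.4], [-0.0, -0.004, -0.002, -0.1, 17.0, 3.5, 0.4], [-0.0, -0.004, -0.003, -0.1, 17.0, 3.5, 0.4], [-0.001, -0.004, -0.002, -0.1, 17.0, 3.4, 0.4], [0.0, -0.0, -0.0, -0.0, -0.0, 17.1, 0.4], [0.0, -0.0, -0.0, -0.0, -0.0, 17.2, 0.4], [0.0, -0.0, -0.0, -0.0, -0.0, 17.1, 0.4], [0.0, -0.0, -0.0, -0.0, -0.0, 17.2, 0.4]]
[[0.0, -0.0, -0.0, -0.0, -0.0, 17.1, 0.4], [0.0, -0.0, -0.0, -0.0, -0.0, 17.2, 0.4], [0.0, -0.0, -0.0, -0.1, -0.1, 17.1, 0.4]]
[[246.6738 196.0535]
 [209.6572 196.2496]
 [181.5251 196.0252]]
[[236.1432 250.679 ]
 [212.0842 282.9253]
 [192.5882 307.7372]]
```

View pics/z5.png

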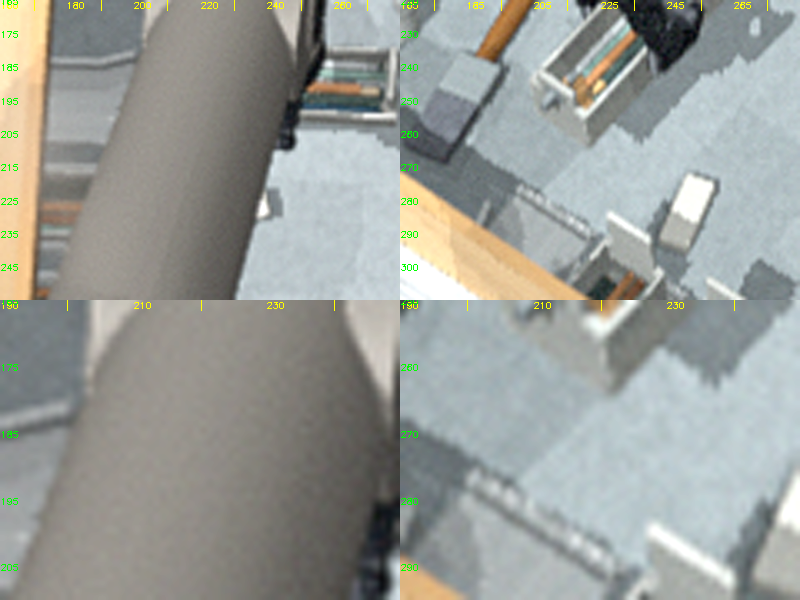

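The side view shows the empty bay's lip from about (200,277) to (223,292), within 1 px of the prediction. The bin is level, in line and in front of it. Proceed.

>>> {"api": "send_rows", "payload": {"moves": [[0,-0.004,-0.002,0,17,3,0.4],[0,-0.004,-0.002,0,17,3,0.4],[0,-0.004,-0.002,0,17,3,0.4],[0,-0.004,-0.002,0,15,3,0.4],[0,0,0,0,0,10,0.4],[0,0,0,0,0,10,0.4]]}}

```text
t: 10.35
eef_pos: [0.6512, 0.0684, 0.0484]
tool_rot: [-0.705, 0.708, -0.019, 0.026]
contact_force: [-0.2, 0.9, -3.1]
gripper_width: 0.632
```

Run:
```python
from chk import *
plan([(T(bay,[-.07,0,.042])[0],Q)],dist=16,g=.4)
c=cam('side')
# expected bin corners: tool at bin x=+.002, underside TCP-.011
t=loc(o['eef_pos']);L=np.array([[.085,-.027,.05],[.085,.027,.05],[.085,-.027,0],[.085,.027,0],[.085,0,.072]])
P=L+[t[0]-.002,t[1],t[2]-.011]
im=c['img'][:,:,::-1].copy()
big=cv2.convertScaleAbs(cv2.resize(im,None,fx=6,fy=6,interpolation=cv2.INTER_CUBIC),alpha=1.5)
for q,col in [(P,(0,0,255)),(np.array([[-.036,-.031,.026],[-.036,.031,.026],[-.094,-.033,.012],[-.094,.033,.012]]),(0,255,0))]:
    for u in proj(c,T(bay,q)): cv2.circle(big,tuple(int(v*6+3) for v in u),4,col,1)
cv2.imwrite('pics/z6.png',big[220*6:315*6,165*6:290*6])
```

```text
t 10.35 bayframe TCP [-0.1835 -0.006   0.0484] rot to Q [ 0.0034 -0.0143  0.0092] F [ 0.9284  0.1984 -3.1142] g 0.6322435320915749
8
[[0.0, -0.002, 0.001, -1.0, 0.7, 14.2, 0.4], [0.0, -0.002, 0.001, -0.9, 0.8, 14.2, 0.4], [0.001, -0.002, 0.001, -0.9, 0.7, 14.2, 0.4], [0.0, -0.002, 0.001, -0.9, 0.8, 14.2, 0.4], [0.001, -0.002, 0.001, -0.8, 0.8, 14.2, 0.4], [0.0, -0.001, 0.001, -0.8, 0.8, 14.2, 0.4], [0.001, -0.002, 0.002, -0.8, 0.7, 14.1, 0.4], [0.0, -0.001, 0.001, -0.8, 0.8, 14.2, 0.4]]
```

View pics/z6.png

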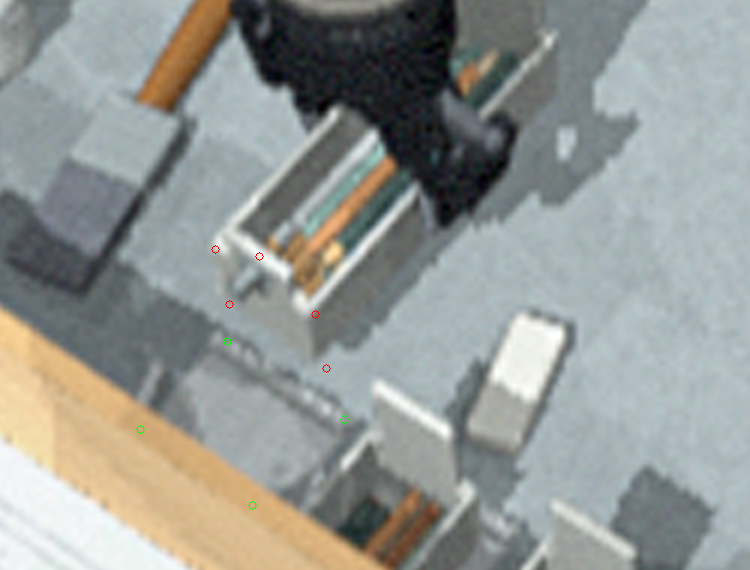

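The side view puts the bin's low end at (260,290), about 3 mm farther back than the model, with the lip at (215,335)–(345,415). I'll slide on above the guides and correct sideways by 6 mm.

>>> {"api": "send_rows", "payload": {"moves": [[0,-0.002,0.001,-3,4,6,0.4],[0,-0.002,0.001,-3,1,14,0.4],[0,-0.002,0.001,0,0,14,0.4],[0,-0.002,0.001,0,0,14,0.4],[0,-0.002,0.001,0,0,14,0.4],[0,-0.002,0.001,0,0,14,0.4]]}}

```text
t: 11.0
eef_pos: [0.6507, 0.1546, 0.0454]
tool_rot: [-0.707, 0.707, -0.015, 0.019]
contact_force: [-0.2, 0.4, -3.7]
gripper_width: 0.633
```

Run:
```python
from chk import *
plan([(T(bay,[-.066,0,.042])[0],Q)],dist=16,g=.4)
```

```text
t 11.0 bayframe TCP [-0.0975 -0.0011  0.0454] rot to Q [0.0006 0.002  0.0062] F [ 0.3391  0.2634 -3.6804] g 0.6330728123474486
2
[[0.0, 0.001, 0.003, -0.5, 1.7, 15.7, 0.4], [0.001, 0.001, 0.003, -0.6, 1.7, 15.8, 0.4]]
```

>>> {"api": "send_rows", "payload": {"moves": [[0,0.001,0.003,-1,5,0,0.4],[0,0,0.003,0,0,10,0.4],[0,0,0,0,0,11,0.4],[0,0,0,0,0,11,0.4],[0,0,0,0,0,0,0.4]]}}

```text
t: 11.5
eef_pos: [0.6511, 0.193, 0.0394]
tool_rot: [0.707, -0.707, 0.016, -0.016]
contact_force: [0.5, 0.2, -3.2]
gripper_width: 0.626
```

Run:
```python
from chk import *
a=cam('top');b=cam('side')
mosaic('z7.png',[(a,(160,165,80,60)),(b,(165,250,100,75))]*2)
im=cv2.imread('pics/z7.png')[:300];cv2.imwrite('pics/z7.png',im)
```

```text
t 11.5 bayframe TCP [-0.059   0.0004  0.0394] rot to Q [-0.0005  0.0046 -0.0008] F [ 0.239  -0.4596 -3.2107] g 0.6262799892851484
```

View pics/z7.png

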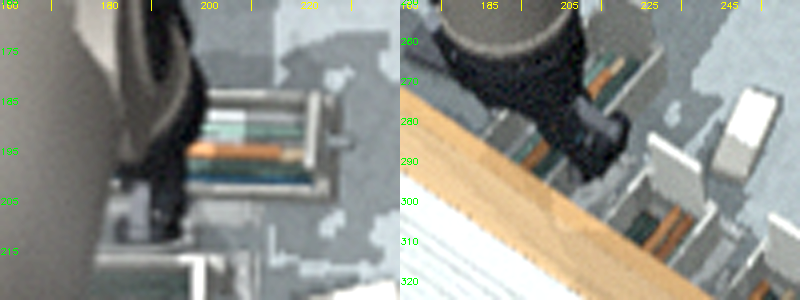

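The top view shows the bin in line with the bay and its pull at about (224,193). Here the fingers would meet the guide flares, so I'll back out to x≈-78. First I'll measure the bin's offset along the tool and its centre of mass.

Run:
```python
from chk import *
a=cam('top')
print('pull top outer',loc(unproj(a,[224,193],.130)[0]), 'A pull ref', loc(unproj(a,[200.6,224],.106)[0]))
ts=[];fs=[]
for i in range(6):
    cam('side'); o=monitor.get_obs(); ts.append(r.apply(o['torque']));fs.append(r.apply(o['contact_force']))
print(np.mean(ts,0),np.std(ts,0),np.mean(fs,0))
```

```text
t 11.6 bayframe TCP [-0.0618  0.0002  0.0396] rot to Q [ 0.0012  0.0026 -0.0006] F [-0.7163 -0.2211 -3.3601] g 0.629353108404307
pull top outer [-0.1493  0.0117  0.13  ] A pull ref [-0.0889  0.0913  0.106 ]
[-0.0079  0.0002 -0.0058] [0.0436 0.0342 0.0328] [-0.0513  0.1925 -3.7003]
```

>>> {"api": "send_rows", "payload": {"moves": [[-0.04,0,0,0,0,-9,0.4],[-0.04,0,0,0,0,-9,0.4],[0,0,0,0,5,0,0.4],[0,0,0,0,5,0,0.4]]}}

```text
t: 12.35
eef_pos: [0.6509, 0.169, 0.0304]
tool_rot: [-0.675, 0.737, -0.018, 0.017]
contact_force: [-0.7, -0.4, -2.8]
gripper_width: 0.63
```

Run:
```python
from chk import *
```

```text
t 12.35 bayframe TCP [-0.0831 -0.0006  0.0304] rot to Q [0.0881 0.001  0.001 ] F [-0.3838  0.6458 -2.8292] g 0.6300209282701911
```

>>> {"api": "send_rows", "payload": {"moves": [[0,0,0,0,3,5,0.4],[0,0,0,0,2,0,0.4],[0,0,0,0,2,0,0.4]]}}

```text
t: 12.65
eef_pos: [0.6505, 0.1737, 0.022]
tool_rot: [-0.675, 0.738, -0.018, 0.016]
contact_force: [-5.5, -3.9, 20.0]
gripper_width: 0.626
```

Run:
```python
from chk import *
```

```text
t 12.65 bayframe TCP [-0.0784  0.0001  0.022 ] rot to Q [ 0.0887  0.0017 -0.0009] F [-4.206   5.3189 19.9944] g 0.6255183140237726
```

Contact felt (20 N). I'll ease off 1.5 mm, then release gently.

>>> {"api": "send_rows", "payload": {"moves": [[0,0,0,0,-1,0,0.4],[0,0,0,0,0,0,0.4]]}}

```text
t: 12.85
eef_pos: [0.6508, 0.1738, 0.0234]
tool_rot: [-0.675, 0.737, -0.018, 0.016]
contact_force: [0.2, 1.0, -3.4]
gripper_width: 0.629
```

Run:
```python
from chk import *
```

```text
t 12.85 bayframe TCP [-0.0782 -0.0003  0.0234] rot to Q [ 0.088   0.0015 -0.0004] F [ 1.0041 -0.166  -3.3686] g 0.6287449086257432
```

>>> {"api": "send_rows", "payload": {"moves": [[0,0,0,0,0.7,0,0.4],[0,0,0,0,0,0,0.68],[0,0,0,0,0,0,0.72],[0,0,0,0,0,0,0.78],[0,0,0,0,0,0,0.8],[0,0,0,0,0,0,0.8]]}}

```text
t: 13.45
eef_pos: [0.6525, 0.1735, 0.0239]
tool_rot: [-0.675, 0.737, -0.017, 0.017]
contact_force: [-0.2, -1.1, 0.7]
gripper_width: 0.804
```

Run:
```python
from chk import *
a=cam('top');b=cam('side')
mosaic('z8.png',[(a,(160,165,100,75)),(b,(165,230,100,75))]*2)
im=cv2.imread('pics/z8.png')[:300];cv2.imwrite('pics/z8.png',im)
```

```text
t 13.45 bayframe TCP [-0.0784 -0.002   0.0239] rot to Q [0.0871 0.0009 0.0027] F [-1.1574  0.1913  0.7203] g 0.8040484073229258
```

View pics/z8.png

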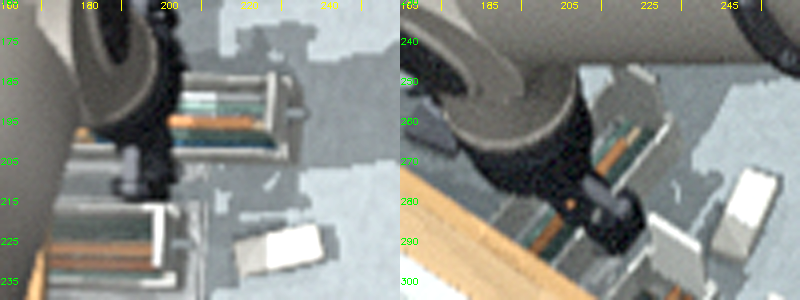

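Released with the bin resting on the lip and the fingers free. Lift, turn 90° and go over the pull.

Run:
```python
from chk import *
print(o['q'])
p=loc(o['eef_pos']);rr=Rq(o['tool_rot'])
for s in (0,np.pi):
    print('opt',s); plan([(T(bay,[-.078,0,.17])[0],Q),(T(bay,[-.17,0,.17])[0],tool(bay[2]+s))],dist=40,g=.8)
```

```text
t 13.55 bayframe TCP [-0.0784 -0.0019  0.0238] rot to Q [0.0871 0.001  0.0026] F [-0.705  -0.6827  0.1494] g 0.8041959040284863
[-0.7475  0.7929  0.5321  1.6955 -0.4065  0.8031 -0.1031]
opt 0
17
[[0.022, 0.0, 0.001, -0.4, -36.4, -3.1, 0.8], [0.022, 0.0, 0.001, -0.4, -36.5, -2.3, 0.8], [0.022, 0.0, 0.0, -0.4, -36.5, -1.5, 0.8], [0.021, 0.001, 0.001, -0.5, -36.5, -0.6, 0.8], [-0.0, -0.121, -0.0, 0.0, -0.0, -7.1, 0.8], [-0.0, -0.121, -0.0, -0.9, -0.0, -7.0, 0.8], [-0.0, -0.121, -0.0, -1.7, -0.0, -6.9, 0.8], [-0.0, -0.121, -0.0, -2.5, -0.0, -6.6, 0.8]]
[[-0.0, -0.121, -0.0, -3.3, -0.0, -6.3, 0.8], [-0.0, -0.121, -0.0, -4.0, -0.0, -5.8, 0.8], [-0.0, -0.121, -0.0, -4.7, -0.0, -5.3, 0.8], [-0.0, -0.121, -0.0, -5.3, -0.0, -4.7, 0.8], [-0.0, -0.121, -0.0, -5.8, -0.0, -4.0, 0.8], [-0.0, -0.12, -0.0, -6.3, -0.0, -3.3, 0.8], [-0.0, -0.121, -0.0, -6.6, -0.0, -2.5, 0.8], [-0.0, -0.12, -0.0, -6.9, -0.0, -1.7, 0.8]]
[[-0.0, -0.121, -0.0, -7.0, -0.0, -0.8, 0.8]]
opt 3.141592653589793
17
[[0.022, 0.0, 0.001, -0.4, -36.4, -3.1, 0.8], [0.022, 0.0, 0.001, -0.4, -36.5, -2.3, 0.8], [0.022, 0.0, 0.0, -0.4, -36.5, -1.5, 0.8], [0.021, 0.001, 0.001, -0.5, -36.5, -0.6, 0.8], [0.0, 0.121, -0.0, 0.0, -0.0, -7.1, 0.8], [0.0, 0.121, -0.0, 0.9, -0.0, -7.0, 0.8], [0.0, 0.121, -0.0, 1.7, -0.0, -6.9, 0.8], [0.0, 0.121, -0.0, 2.5, -0.0, -6.6, 0.8]]
[[0.0, 0.121, -0.0, 3.3, -0.0, -6.3, 0.8], [0.0, 0.121, -0.0, 4.0, -0.0, -5.8, 0.8], [0.0, 0.121, -0.0, 4.7, -0.0, -5.3, 0.8], [0.0, 0.121, -0.0, 5.3, -0.0, -4.7, 0.8], [0.0, 0.121, 0.0, 5.8, -0.0, -4.0, 0.8], [0.0, 0.12, 0.0, 6.3, -0.0, -3.3, 0.8], [0.0, 0.121, 0.0, 6.6, -0.0, -2.5, 0.8], [0.0, 0.12, 0.0, 6.9, -0.0, -1.7, 0.8]]
[[0.0, 0.121, 0.0, 7.0, -0.0, -0.8, 0.8]]
```

>>> {"api": "send_rows", "payload": {"moves": [[0,0,0,0,-20,-2,0.8],[0.022,0,0,0,-30,-2,0.8],[0.022,0,0,0,-36,-2,0.8],[0.022,0,0,0,-36,-2,0.8],[0.021,0,0,0,-25,-1,0.8],[0,-0.12,0,0,0,-7,0.8],[0,-0.12,0,-1,0,-7,0.8],[0,-0.12,0,-2,0,-7,0.8]]}}

```text
t: 14.35
eef_pos: [0.6502, 0.1531, 0.1768]
tool_rot: [0.699, -0.697, -0.116, 0.114]
contact_force: [0.4, -0.2, 0.0]
gripper_width: 0.803
```

>>> {"api": "send_rows", "payload": {"moves": [[0,-0.12,0,-2,0,-7,0.8],[0,-0.12,0,-3,0,-6,0.8],[0,-0.12,0,-4,0,-6,0.8],[0,-0.12,0,-5,0,-5,0.8],[0,-0.12,0,-5,0,-5,0.8],[0,-0.12,0,-6,0,-4,0.8],[0,-0.12,0,-6,0,-3,0.8],[0,-0.12,0,-7,0,-3,0.8]]}}

```text
t: 15.15
eef_pos: [0.6493, 0.0927, 0.1774]
tool_rot: [-0.557, 0.557, 0.436, -0.434]
contact_force: [-0.3, -0.3, 0.3]
gripper_width: 0.798
```

>>> {"api": "send_rows", "payload": {"moves": [[0,-0.12,0,-7,0,-2,0.8],[0,-0.12,0,-7,0,-1,0.8]]}}

```text
t: 15.35
eef_pos: [0.6495, 0.0772, 0.1773]
tool_rot: [-0.499, 0.499, 0.502, -0.5]
contact_force: [-0.3, 0.0, -0.2]
gripper_width: 0.801
```

```bash
sed -i 's/^Q=.*//; s/;Q=tool.*$/;Q=tool(bay[2])/' chk.py
python3 - <<'E'
from chk import *
a=cam('top');b=cam('side')
for n,c in (('top',a),('side',b)):
    for d in vision.cut_out(n,'bin')[:3]: print(n,d['score'],d['xy'],d['region'].sum())
mosaic('z9.png',[(a,(170,165,100,75)),(b,(185,220,100,75))]*2)
im=cv2.imread('pics/z9.png')[:300];im=cv2.resize(im,(800,300));cv2.imwrite('pics/z9.png',im)
E
```

```text
t 15.35 bayframe TCP [-0.1748 -0.0038  0.1773] rot to Q [0.0028 0.0542 0.0019] F [ 0.0021  0.3108 -0.1752] g 0.8014805546904057
top 0.77 [183.4, 195.1] 319
top 0.21 [102.7, 227.4] 26663
side 0.7 [212.2, 274.9] 1410
```

View pics/z9.png

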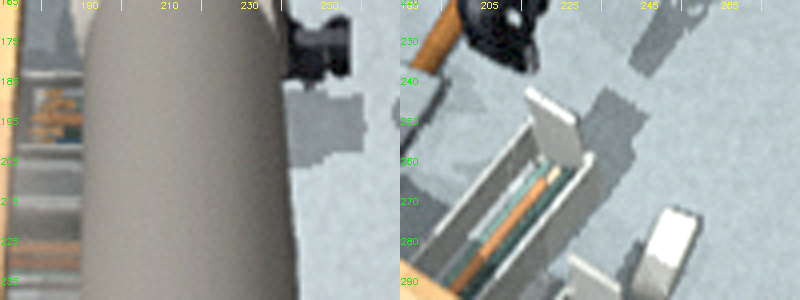

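Run:
```python
from chk import *
b=cam('side')
L=np.array([[-.085,-.02,.102],[-.085,.02,.102],[-.085,.027,.05]])
uv=np.array([[185+132/4,220+88/4],[185+180/4,220+125/4],[185+193/4,220+155/4]])
def pose(p): # x,y,pitch nose-down ; contact rule
    x,y,t,z=p; q=np.c_[x+L[:,0]*np.cos(t)+L[:,2]*np.sin(t)*1, y+L[:,1], z-L[:,0]*np.sin(t)+L[:,2]*np.cos(t)]; return T(bay,q)
for t,z in ((.085,.0112),(0.05,.012),(-.08,.013),(-.15,.0125)):
    s=least_squares(lambda p:(proj(b,pose([p[0],p[1],t,z]))-uv).ravel(),[-.08,0]); print(t,s.x,s.fun.round(1))
print('ref A', loc(unproj(b,[234.3,287.75],.106)[0]))
```

```text
t 15.55 bayframe TCP [-0.1743 -0.0038  0.1774] rot to Q [0.0028 0.0455 0.0024] F [-0.5532 -0.0701 -0.1417] g 0.7988225529540137
0.085 [-0.0792  0.0017] [-0.8  0.  -0.3 -1.3  1.2  1.3]
0.05 [-0.0768  0.0008] [-0.7 -0.1 -0.2 -1.5  0.9  1.6]
-0.08 [-0.07   -0.0035] [-0.1 -0.6  0.3 -2.1 -0.3  2.8]
-0.15 [-0.0677 -0.0065] [ 0.3 -0.9  0.6 -2.4 -0.9  3.3]
ref A [-0.0842  0.0896  0.106 ]
```

The side view shows the bin on the lip, nose down, with the pull top centre near (223,247). The fit gives bin x=-79, y≈+1 mm, pitch 0.085. Plan the pinch, tilted to match.

```bash
cat >> chk.py <<'E'
def Qp(t): return R.from_euler('z',bay[2])*R.from_euler('y',t)*R.from_euler('z',-bay[2])*tool(bay[2])
def binpt(x,z0,t,L): return T(bay,[x+L[0]*np.cos(t)+L[2]*np.sin(t),L[1],z0-L[0]*np.sin(t)+L[2]*np.cos(t)])[0]
E
python3 - <<'E'
from chk import *
plan([(binpt(-.0792,.0112,.085,[-.082,.001,.135]),Qp(.085)),(binpt(-.0792,.0112,.085,[-.082,.001,.072]),Qp(.085))],dist=20,ang=.03,g=.6)
E
```

```text
t 15.6 bayframe TCP [-0.1738 -0.0038  0.1774] rot to Q [0.0028 0.0465 0.0024] F [-0.4668  0.0313 -0.5944] g 0.7998321185982028
8
[[0.001, 0.012, 0.022, 6.1, 6.2, 0.9, 0.6], [0.001, 0.011, 0.022, 6.3, 6.0, 1.0, 0.6], [0.001, 0.012, 0.022, 6.4, 5.9, 1.1, 0.6], [0.002, 0.011, 0.021, 6.4, 5.8, 1.1, 0.6], [-0.0, 0.0, 0.0, -0.0, 15.8, 0.0, 0.6], [-0.0, 0.0, 0.0, -0.0, 15.7, 0.0, 0.6], [-0.0, 0.0, 0.0, -0.0, 15.8, 0.0, 0.6], [-0.0, 0.0, 0.0, -0.0, 15.7, 0.0, 0.6]]
```

>>> {"api": "send_rows", "payload": {"moves": [[0.001,0.012,0.022,6,6,1,0.6],[0.001,0.011,0.022,6,6,1,0.6],[0.001,0.012,0.022,6,6,1,0.6],[0.002,0.011,0.021,6,6,1,0.6],[0,0,0,0,0,0,0.6]]}}

```text
t: 16.1
eef_pos: [0.6461, 0.1059, 0.152]
tool_rot: [-0.493, 0.536, 0.462, -0.506]
contact_force: [0.4, 0.6, -0.3]
gripper_width: 0.595
```

Run:
```python
from chk import *
plan([(binpt(-.0792,.0112,.085,[-.082,.001,.072]),Qp(.085))],dist=15,ang=.03,g=.6)
b=cam('side');cc=[(b,(200,220,60,45))]
mosaic('z10.png',cc*4);cv2.imwrite('pics/z10.png',cv2.imread('pics/z10.png')[:300,:400])
```

```text
t 16.1 bayframe TCP [-0.1463  0.0011  0.152 ] rot to Q [ 0.0009 -0.0102 -0.0866] F [ 0.6244 -0.3577 -0.3443] g 0.5951003163649438
5
[[0.0, -0.002, -0.0, -0.6, 12.5, -0.0, 0.6], [0.0, -0.002, -0.0, -0.6, 12.5, -0.0, 0.6], [0.0, -0.002, -0.001, -0.6, 12.5, -0.0, 0.6], [0.0, -0.002, -0.0, -0.6, 12.5, -0.0, 0.6], [0.0, -0.002, -0.001, -0.7, 12.6, -0.1, 0.6]]
```

View pics/z10.png

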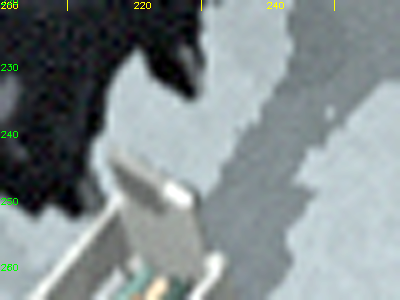

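The fingertips, at about (195,95) and (85,205) in the crop, straddle the pull at (150,178). Descend and pinch.

>>> {"api": "send_rows", "payload": {"moves": [[0,-0.002,0,-0.6,12.5,0,0.6],[0,-0.002,0,-0.6,12.5,0,0.6],[0,-0.002,0,-0.6,12.5,0,0.6],[0,-0.002,0,-0.6,12.5,0,0.6],[0,-0.002,0,-0.7,12,0,0.6]], "grip_force": 20}}

```text
t: 16.65
eef_pos: [0.6474, 0.0936, 0.0882]
tool_rot: [-0.491, 0.535, 0.465, -0.507]
contact_force: [0.0, -0.5, 0.6]
gripper_width: 0.599
```

>>> {"api": "send_rows", "payload": {"moves": [[0,0,0,0,0,0,0.4],[0,0,0,0,0,0,0.25],[0,0,0,0,0,0,0.15],[0,0,0,0,0,0,0.05]], "grip_force": 20}}

```text
t: 17.05
eef_pos: [0.6466, 0.0927, 0.086]
tool_rot: [-0.492, 0.535, 0.464, -0.507]
contact_force: [0.2, 2.9, 2.0]
gripper_width: 0.066
```

Run:
```python
from chk import *
```

```text
t 17.05 bayframe TCP [-0.1594 -0.0001  0.086 ] rot to Q [ 0.0019 -0.0057 -0.0858] F [ 2.8606 -0.0639  2.0219] g 0.0655560734933398
```

Pinched (5.6 mm). Firm up the grip, raise slightly and check.

>>> {"api": "send_rows", "payload": {"moves": [[0,0,0,0,0,0,0],[0,0,0,0,0,0,0],[0,0,0,0,-1,0,0],[0,0,0,0,-1,0,0]], "grip_force": 80}}

```text
t: 17.45
eef_pos: [0.6459, 0.0931, 0.088]
tool_rot: [-0.492, 0.534, 0.464, -0.508]
contact_force: [-0.1, -0.1, -3.8]
gripper_width: 0.055
```

Run:
```python
from chk import *
p=loc(o['eef_pos'])
plan([(T(bay,[p[0]+.05,0,p[2]])[0],Qp(.09))],dist=8,ang=.03,g=0)
```

```text
t 17.45 bayframe TCP [-0.1591  0.0006  0.088 ] rot to Q [ 0.0009 -0.0045 -0.0864] F [-0.0622  0.1284 -3.7792] g 0.05532099875822753
7
[[0.0, -0.001, 0.001, 7.1, -0.6, -0.1, 0.0], [0.0, -0.001, 0.0, 7.1, -0.6, -0.1, 0.0], [0.0, -0.001, 0.001, 7.1, -0.6, -0.1, 0.0], [0.0, -0.0, 0.0, 7.1, -0.6, -0.0, 0.0], [0.0, -0.001, 0.001, 7.1, -0.7, -0.1, 0.0], [0.0, -0.0, 0.0, 7.2, -0.7, -0.1, 0.0], [0.001, -0.001, 0.001, 7.1, -0.6, -0.0, 0.0]]
```

The bin is fully carried. Slide it in.

>>> {"api": "send_rows", "payload": {"moves": [[0,-0.001,0,7,-0.6,0,0],[0,-0.001,0,7,-0.6,0,0],[0,-0.001,0,7,-0.6,0,0],[0,0,0,7,-0.6,0,0],[0,0,0,7,-0.6,0,0],[0,0,0,7,-0.6,0,0]]}}

```text
t: 18.05
eef_pos: [0.6476, 0.1382, 0.0873]
tool_rot: [-0.491, 0.533, 0.464, -0.509]
contact_force: [-0.0, 0.6, -3.5]
gripper_width: 0.06
```

Run:
```python
from chk import *
p=loc(o['eef_pos'])
plan([(T(bay,[-.09,0,p[2]])[0],Qp(.09))],dist=6,ang=.03,g=0)
```

```text
t 18.05 bayframe TCP [-0.114   0.0012  0.0873] rot to Q [-0.0007 -0.0015 -0.0873] F [ 0.634   0.0683 -3.4829] g 0.06032603137140919
4
[[-0.0, -0.0, 0.001, 6.0, -0.5, -0.3, 0.0], [-0.0, -0.0, 0.001, 6.0, -0.5, -0.3, 0.0], [-0.0, -0.001, 0.0, 5.9, -0.6, -0.3, 0.0], [-0.001, -0.0, 0.001, 6.0, -0.5, -0.3, 0.0]]
```

>>> {"api": "send_rows", "payload": {"moves": [[0,0,0.001,6,-0.5,0,0],[0,0,0.001,6,-0.5,0,0],[0,0,0,6,-0.5,0,0],[0,0,0,5,-0.5,0,0],[0,0,0,4,-0.4,0,0]]}}

```text
t: 18.55
eef_pos: [0.6491, 0.1687, 0.0874]
tool_rot: [-0.49, 0.533, 0.464, -0.51]
contact_force: [-0.7, -1.2, -3.9]
gripper_width: 0.059
```

Run:
```python
from chk import *
```

```text
t 18.55 bayframe TCP [-0.0834  0.0011  0.0874] rot to Q [-0.0004 -0.0003 -0.0893] F [-1.239   0.6348 -3.9109] g 0.0586583092717414
```

Now creep until the back stop is felt.

>>> {"api": "send_rows", "payload": {"moves": [[0,0,0,2.5,-0.2,0,0],[0,0,0,2,-0.2,0,0]]}}

```text
t: 18.75
eef_pos: [0.6493, 0.1738, 0.0873]
tool_rot: [-0.49, 0.533, 0.464, -0.51]
contact_force: [-0.1, -0.4, -2.6]
gripper_width: 0.058
```

>>> {"api": "send_rows", "payload": {"moves": [[0,0,0,2,-0.2,0,0]]}}

```text
t: 18.85
eef_pos: [0.6495, 0.1753, 0.0874]
tool_rot: [-0.49, 0.534, 0.464, -0.51]
contact_force: [0.0, -5.2, -0.7]
gripper_width: 0.061
```

>>> {"api": "send_rows", "payload": {"moves": [[0,0,0,2,-0.2,0,0]]}}

```text
t: 18.95
eef_pos: [0.6497, 0.1754, 0.0876]
tool_rot: [-0.49, 0.534, 0.463, -0.51]
contact_force: [-1.3, -6.3, 0.4]
gripper_width: 0.057
```

Stop felt at the expected spot. Now level out while lowering: turn the pull end down behind the lip.

>>> {"api": "send_rows", "payload": {"moves": [[0,0,-0.015,-1,2,0,0],[0,0,-0.015,-1,2,0,0],[0,0,-0.015,-1,2,0,0]]}}

```text
t: 19.25
eef_pos: [0.6496, 0.1724, 0.0816]
tool_rot: [-0.502, 0.523, 0.475, -0.498]
contact_force: [0.4, -0.4, -3.3]
gripper_width: 0.056
```

Run:
```python
from chk import *
```

```text
t 19.25 bayframe TCP [-0.0797  0.0008  0.0816] rot to Q [-0.0003 -0.0014 -0.0445] F [-0.4054 -0.406  -3.3312] g 0.05580206472888094
```

>>> {"api": "send_rows", "payload": {"moves": [[0,0,-0.015,-0.8,2.2,0,0],[0,0,-0.015,-0.8,2.2,0,0]]}}

```text
t: 19.45
eef_pos: [0.6494, 0.1707, 0.0767]
tool_rot: [-0.51, 0.515, 0.484, -0.49]
contact_force: [1.2, 0.6, -3.1]
gripper_width: 0.056
```

Run:
```python
from chk import *
```

```text
t 19.45 bayframe TCP [-0.0814  0.001   0.0767] rot to Q [-0.0004 -0.0017 -0.0112] F [ 0.6625 -1.1356 -3.1178] g 0.05552406447080447
```

>>> {"api": "send_rows", "payload": {"moves": [[0,0,-0.01,-0.3,1.5,0,0],[0,0,0,0,1,0,0]]}}

```text
t: 19.65
eef_pos: [0.6493, 0.1691, 0.0738]
tool_rot: [0.513, -0.513, -0.486, 0.487]
contact_force: [0.1, -0.5, -3.8]
gripper_width: 0.052
```

>>> {"api": "send_rows", "payload": {"moves": [[0,0,0,0,0.8,0,0]]}}

```text
t: 19.75
eef_pos: [0.6493, 0.1691, 0.0728]
tool_rot: [0.513, -0.513, -0.486, 0.487]
contact_force: [-0.6, 0.4, -3.3]
gripper_width: 0.062
```

>>> {"api": "send_rows", "payload": {"moves": [[0,0,0,0,0.8,0,0]]}}

```text
t: 19.85
eef_pos: [0.6494, 0.169, 0.0724]
tool_rot: [0.513, -0.513, -0.486, 0.487]
contact_force: [-3.0, -2.2, 5.0]
gripper_width: 0.06
```

Floor felt at the expected height. Release and rise.

>>> {"api": "send_rows", "payload": {"moves": [[0,0,0,0,0,0,0.1],[0,0,0,0,0,0,0.2],[0,0,0,0,0,0,0.35],[0,0,0,0,0,0,0.45],[0,0,0,0,-8,0,0.45],[0,0,0,0,-20,0,0.45],[0,0,0,0,-35,0,0.45],[0,0,0,0,-45,0,0.45]], "grip_force": 20}}

```text
t: 20.65
eef_pos: [0.6467, 0.1704, 0.1798]
tool_rot: [0.514, -0.511, -0.484, 0.49]
contact_force: [-0.1, -0.2, 0.5]
gripper_width: 0.449
```

>>> {"api": "send_rows", "payload": {"moves": [[0,0,0,-20,-20,30,0.45],[0,0,0,-40,0,20,0.45],[0,0,0,-40,0,20,0.45],[0,0,0,-40,0,20,0.45],[0,0,0,-40,0,0,0.45],[0,0,0,-30,0,0,0.45],[0,0,0,0,0,0,0.45]]}}

```text
t: 21.35
eef_pos: [0.5485, -0.0385, 0.2138]
tool_rot: [-0.51, 0.513, 0.493, -0.483]
contact_force: [-0.0, 0.8, -0.6]
gripper_width: 0.45
```

Run:
```python
from chk import *
a=cam('top');b=cam('side')
mosaic('z11.png',[(a,(160,165,100,75)),(b,(165,230,120,90)),(a,(165,170,60,45)),(b,(190,255,60,45))])
```

```text
t 21.35 bayframe TCP [-0.2954  0.0913  0.2138] rot to Q [0.0137 0.0018 0.0076] F [ 0.7916  0.045  -0.6137] g 0.45000272054774415
```

View pics/z11.png

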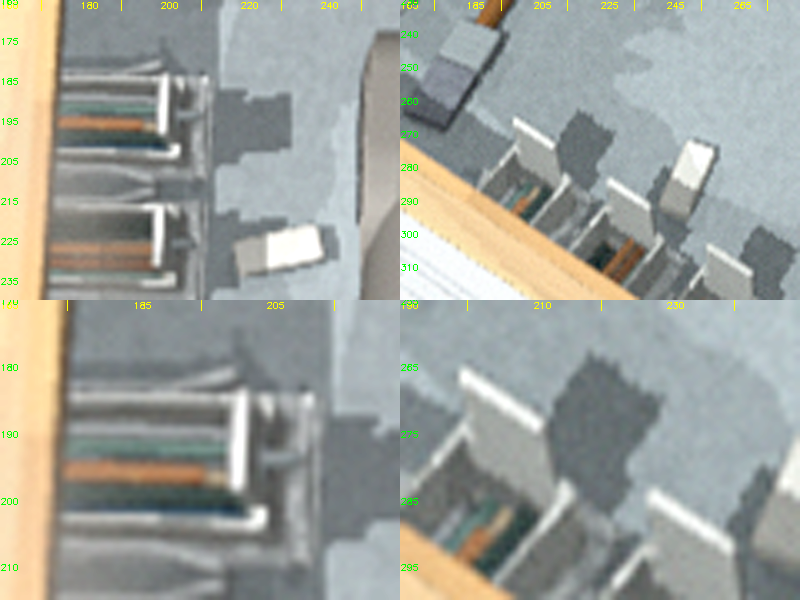

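Run:
```python
from chk import *
b=cam('side')
for nm,L,m in (('A',[-.085,.07,.106],(227.5,283.2)),('ours',[-.085,-.02,.106],(199.3,265.8)),('ours r',[-.085,.02,.106],(190+147/6.667,255+127/6.667)),('A r',[-.085,.11,.106],(190+337/6.667,255+245/6.667)),('ours if on lip',[-.091,-.02,.114],(199.3,265.8))):
    print(nm,(np.array(m)-proj(b,T(bay,L))[0]).round(2))
order.hand_in()
```

```text
t 21.45 bayframe TCP [-0.2907  0.0907  0.2136] rot to Q [0.0137 0.0068 0.0096] F [0.5631 0.0525 0.693 ] g 0.4519772574268738
A [-0.61 -0.09]
ours [-0.27  1.23]
ours r [-0.05  1.26]
A r [-0.66 -0.14]
ours if on lip [-1.41  4.52]
the job is handed in; nothing more can be done
```

The bin is in the empty bay, pull outwards and released, and I handed the job in at about 21.5 s of the 58 s. No verdict came back.

**What I did:**
- **Off the stand:** I gripped the bin across its sides, which levelled it on its pivots. It came straight up through the necks with nothing but its own weight on the wrist.
- **Set down:** I laid it nose-down on the bay's lip. My first spot would have put the fingers into the guide flares, so I backed out about 17 mm before lowering. The floor touched at 20 N there, and I eased off before letting go.
- **Into the bay:** I took it by the pull, slid it in until it touched the back stop at about 6 N, then lowered the pull end behind the lip. The floor was felt at the expected height.

**Last checks:**
- **Seating:** in the last picture the bin lies like its neighbour. In the side view its pull top is within about 1.3 px of the position for a bin that is home, and it would be about 4.5 px off if it were resting on the lip. The back-stop contact put the bin about 1 mm from the bay's centre.
- **Robot:** the arm is well clear and touching nothing.
- **Bystanders:** the eraser and the brush show no sign of having moved. I did not measure the others again at the end.
- **Disagreements:** the two cameras differed by about 3–5 mm lengthwise on where the board and bays are. I relied on the felt contacts for the final position. I also viewed 13 pictures against the budget of 10.

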